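# Open up the carton of brass fittings on the varnishing bench

### The job

Open the carton right up so that the brass parts inside lie fully exposed: swing all four flaps up and over and fold each one back outside until it lies about level with the rim or lower. The tall tin standing against the carton blocks one of the flaps, so move it out of the way and leave it standing upright on the bench. Do not shove the carton about or knock the tin over, and leave everything else on the bench where it is.

Things in the scene. Friction and masses are not known exactly. Their poses are not given: they have to be found in the camera images.
- carton: loose brown carton, 170 (x) x 200 (y) x 120 high, walls 5, 2.6 kg; origin at the centre of its underside, its x axis points away from the robot within 0.5 rad. Brass parts inside reach 58 up, the 60 below the rim is free. On the rim two long flaps (196 wide) stand ajar over two short flaps (100 wide); each flap is 60 from hinge to free edge, 4 thick, with its hinge line on the wall's top outer edge
- long_front (a joint): angle of the long flap hinged on the carton's -x wall (the side nearer the robot; hinge line at carton x = -85, z = 120, along carton y): 0 = lying flat, level across the opening, pi/2 = straight up, pi = folded back level with the rim outside, stop at 3.4 (hanging a little below level); at the start about 0.6 to 0.9 rad; stays where left, moves at under 1 N
- long_front_edge (a point): middle of the free edge of that flap (196 wide), mid-thickness, 60 from its hinge line
- long_back (a joint): angle of the long flap hinged on the carton's +x wall (hinge line at carton x = +85, z = 120, along carton y): 0 = lying flat, level across the opening, pi/2 = straight up, pi = folded back level with the rim outside, stop at 3.4 (hanging a little below level); at the start about 0.6 to 0.9 rad; stays where left, moves at under 1 N
- long_back_edge (a point): middle of the free edge of that flap (196 wide), mid-thickness, 60 from its hinge line
- short_left (a joint): angle of the short flap hinged on the carton's +y wall (hinge line at carton y = +100, z = 120, along carton x): 0 = lying flat, level across the opening, pi/2 = straight up, pi = folded back level with the rim outside, stop at 3.4 (hanging a little below level); at the start about 0.15 to 0.27 rad; stays where left, moves at under 1 N; cannot rise past the long flaps while they are ajar over it
- short_left_edge (a point): middle of the free edge of that flap (100 wide), mid-thickness, 60 from its hinge line
- short_right (a joint): angle of the short flap hinged on the carton's -y wall (hinge line at carton y = -100, z = 120, along carton x): 0 = lying flat, level across the opening, pi/2 = straight up, pi = folded back level with the rim outside, stop at 3.4 (hanging a little below level); at the start about 0.15 to 0.27 rad; stays where left, moves at under 1 N; cannot rise past the long flaps while they are ajar over it
- short_right_edge (a point): middle of the free edge of that flap (100 wide), mid-thickness, 60 from its hinge line
- tall_tin: closed plain steel tin with a paper band, round, 62 diameter, 175 high, 0.4 kg (may vary by a third); stands 10 to 30 from the carton's left (+y) or right (-y) wall, taller than the rim, so the short flap of that side cannot fold back until it is moved; origin at the centre of its underside, z up
- squat_tin: bystander: closed steel tin, 73 diameter, 58 high, close to the carton's opposite short wall; lower than the rim, so not in the way; origin at the centre of its underside
- jar: bystander: amber glass jar, 72 diameter, 100 high, on the left side; origin at the centre of its underside
- offcut: bystander: dark wood offcut 130 (x) x 50 (y) x 35 high, on the left side; origin at the centre of its underside
- sanding_block: bystander: cork sanding block 100 (x) x 60 (y) x 40 high, on the right side; origin at the centre of its underside
- cup: bystander: white plastic cup, 76 diameter at the rim, 85 high, on the right side; origin at the centre of its underside
Mind the look-alikes: they are no part of the job. Several things have the shape of the tall_tin; the one meant has the colours described above.

How it is judged:
By the outcome, as a careful person would: the job done as asked, in the order asked, and still so for the second after the job is handed in, with the robot touching nothing.
It also fails if it takes over 72 s, if anything falls off the work surface, if the arm or the gripper's body presses on something with over 40 N, if the wrist force passes 120 N, or if a joint passes its speed limit or range.

### The arm

A 7-joint arm with a two-finger parallel gripper is mounted at the origin on the work surface. World frame = base frame: x ahead of the robot, y to its left, z up, the work surface at z = 0. Lengths are in m, angles in rad, forces in N, time in s.
With the tool pointing down it reaches from about 0.4 to 0.85 m from the base axis. Payload 4.4 kg.
Tool frame: the origin (TCP) lies midway between the tips of the shut fingers; the grasp point (between the pads) lies 19 mm behind it; z points along the fingers, y is the direction in which the jaws open and shut (so a half turn about z gives the same grasp; the last joint's range is limited). The gripper opens to 94 mm and grips with 3 to 60 N. Pads are 16 mm wide; open, the fingers measure 119 mm over their backs; the gripper's body (75 mm by 177 mm) begins 78 mm behind the grasp point.
Start: joints at [-1.318, 0.628, 0.038, 1.517, -0.027, 0.996, -0.02], TCP at [0.204, 0.617, 0.205] pointing down, gripper open.
Joint ranges: [-3.06, 3.06], [-0.37, 2.12], [-1.25, 1.32], [0.18, 2.47], [-1.1, 4.24], [0.23, 1.98], [-2.94, 2.94]. Speed limits (rad/s): [2.57, 2.57, 3.14, 3.14, 3.14, 3.14, 3.14].

### API

Orientations are given as a unit quaternion [w, x, y, z].
In Python, from station import manip, imaging, nets gives the robot as it stands.
- The arm moves only by the tool carry_out, never from a script. Its argument "series" is a list of rows, each a list of 3 entries, a list of its own where there are three numbers: the shift along the tool's x, y, z in m, then the turn, a rotation vector about the tool's x, y, z in degrees, then the opening, from 0 (shut) to 1 (fully open). A call has exactly 5 rows; each row is the pose to reach, as a shift and turn from the pose measured when the call began, along the tool's axes at that moment; what a row does not reach only later rows make up. A row lasts 1/8 s, in which the tool goes at most 62.5 mm and 10.7 degrees, less where a joint would pass 70% of its speed; a pose out of reach is approached as far as the arm can. A call with a gripper value outside its range is refused whole. The fingers move at their own pace and stop on an object; the grip force is fixed at half the most. Time passes only in rows, so rows that repeat a pose let the fingers close, or fill a call up. It gives the time, the measured TCP pose, the force and the opening at its end, in the units of the state.
- manip.state(): the state, without advancing time (a new reading comes with each control period).
- imaging.read_camera(name): name is "scene" or "top" or "wrist"; returns the picture (400x640x3 uint8, red, green, blue); there is no depth.
- imaging.camera_info(name): a dict with "fx", "fy", "cx", "cy" (pixels), "R" (3x3) and "t" (3): a world point X has camera coordinates R X + t. Camera axes: x right, y down, z forward; pixel columns grow to the right and rows downward; lengths in m; the calibration is good to about 2 mm. The wrist camera is an equidistant fisheye: a pixel r from the principal point sees the ray r / f radians off the axis. A picture is of the moment at which its call begins: read the wrist's pose just before it. camera_info takes no time and is no camera call; for the wrist camera it gives the pose at the moment of the call.
- manip.finish_job(): hands the job in, once; it reports no verdict.
Trained networks look in the newest picture that a camera, given by its name, has taken for a name from the list of things; names that differ only in an ending like _2 or _b are one class to them, and where a whole thing is asked for, a point or a joint stands for the part that bears it (a point fixed in the world has none). Each returns a list of dicts, best first, with "p" (0 to 1); they miss things now and then, are a little off and sometimes report something else, mostly with a low value. They report only what shows in the picture. A call takes as long as a camera call. They do not tell look-alikes from the thing itself.
- nets.boxes_of(target, camera): "bbox" ([centre column, centre row, width, height] as shares, 0 to 1, of the picture: columns of its width, rows of its height, round what is visible of it).
- nets.tip_of(target, camera): "at" ([row, column] as shares, 0 to 1, of the picture: columns of its width, rows of its height: a listed point, or the origin of a listed thing).
The state is a dict: "time": time; "joints": joint angles; "joint_velocities": joint speeds; "joint_torque": joint torques, N m; "position": TCP position; "orientation": TCP orientation; "wrist_force": force on the tool from outside, world axes, zero at the start; "torque": the same for the moment, N m; "finger_gap": opening from 0.0 (shut) to 1.0 (fully open).
Only numpy, scipy, OpenCV 4.12 (cv2) and the standard library are available. Lean on these libraries where they do the work, as an engineer would, in place of code of your own. Each camera call takes 0.05 s, during which the arm holds its last target.

## Working session

There is one attempt and no reset: what is moved stays moved. The work goes in short steps, Python scripts to look and compute and a tool call to move; the robot and the scene stay as the last step left them, time stands still between calls to the robot, and variables do not carry over. Pictures are saved under pics/ and viewed, and the job is handed in when it is done.

Besides the shell and the picture viewer there is one more tool, called after "Request:" as name([rows], argument=value, ...), one row to a line, values as JSON. carry_out: Moves the arm, as the interface text tells. Its arguments: {"type":"object","properties":{"series":{"type":"array","items":{"type":"array"}}},"required":["series"]}

```bash
ls; mkdir -p pics; python3 - <<'E'
from station import manip, imaging, nets
import cv2
s=manip.state(); print({k:(v if not hasattr(v,'__len__') else [round(float(x),3) for x in v]) for k,v in s.items()})
for c in ["scene","top"]:
    im=imaging.read_camera(c); cv2.imwrite(f"pics/{c}0.png",im[:,:,::-1]); print(c,imaging.camera_info(c))
E
```

```text
pics
{'time': 0.0, 'joints': [-1.318, 0.629, 0.038, 1.518, -0.027, 0.996, -0.02], 'joint_velocities': [0.001, 0.0, 0.001, 0.001, 0.0, -0.002, 0.002], 'joint_torque': [0.0, -54.973, 1.144, -18.663, -0.052, 0.023, 0.0], 'position': [0.204, 0.617, 0.205], 'orientation': [-0.0, 0.159, 0.987, -0.001], 'wrist_force': [-0.355, -0.471, -0.502], 'torque': [-0.009, -0.003, -0.027], 'finger_gap': 0.9985629777723067}
scene {'fx': 378.68940981540015, 'fy': 378.68940981540015, 'cx': 327.6561838041997, 'cy': 206.09681267108746, 'R': array([[-0.30543411,  0.95221192, -0.00156908],
       [ 0.69760942,  0.22264493, -0.68100685],
       [-0.64811349, -0.20909733, -0.73227536]]), 't': array([ 0.15936449, -0.30484181,  1.44187304])}
top {'fx': 462.834694030137, 'fy': 462.834694030137, 'cx': 316.52587511885224, 'cy': 208.74555746153555, 'R': array([[-0.01574263, -0.99960085, -0.02345864],
       [-0.98456441,  0.01958745, -0.17392312],
       [ 0.17431319,  0.02035854, -0.98447978]]), 't': array([0.03994349, 0.56034852, 1.36407695])}
```

View pics/scene0.png

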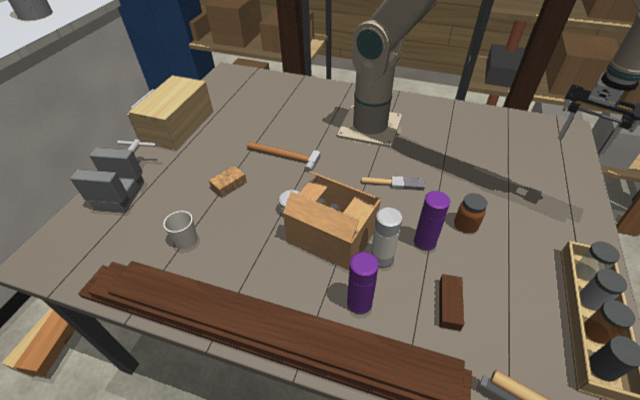

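View pics/top0.png

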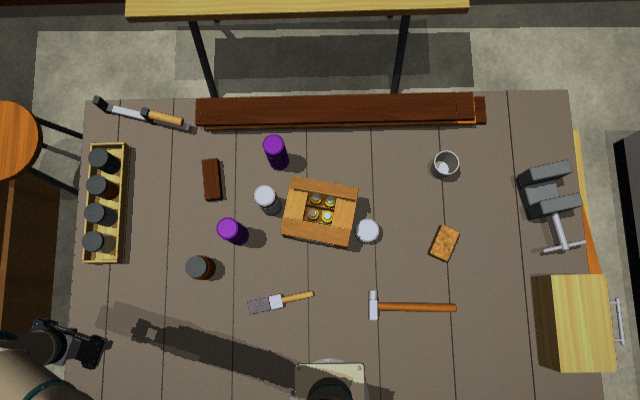

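The top view shows the carton at about (320,213). There are three tall-tin shapes: a steel one with a pale band at (266,197), touching the carton's left side, and purple ones at (276,152) and (232,231). The steel one fits the description because of its colour and position. I'll confirm it in a crop.

```bash
python3 - <<'E'
from station import manip, imaging, nets
import cv2
a=cv2.imread("pics/top0.png")[140:290,190:390]; cv2.imwrite("pics/topz.png",cv2.resize(a,None,fx=4,fy=4,interpolation=cv2.INTER_CUBIC))
b=cv2.imread("pics/scene0.png")[160:320,260:460]; cv2.imwrite("pics/scenez.png",cv2.resize(b,None,fx=3.7,fy=3.7,interpolation=cv2.INTER_CUBIC))
for c in ["scene","top"]:
  for t in ["carton","tall_tin","long_front_edge","long_back_edge","short_left_edge","short_right_edge","squat_tin"]:
    r=nets.tip_of(t,c)
    print(c,t,[(round(x["p"],2),round(x["at"][1]*640,1),round(x["at"][0]*400,1)) for x in r[:4]])
E
```

```text
scene carton [(0.68, 333.7, 233.5)]
scene tall_tin [(0.97, 424.9, 243.0), (0.96, 358.4, 303.5), (0.83, 382.7, 256.8), (0.7, 334.5, 234.2)]
scene long_front_edge []
scene long_back_edge [(0.63, 323.3, 203.4)]
scene short_left_edge [(0.6, 345.9, 205.0)]
scene short_right_edge [(0.87, 319.4, 197.5)]
scene squat_tin [(0.73, 291.3, 211.4)]
top carton [(0.86, 317.8, 217.3)]
top tall_tin [(0.95, 280.3, 160.4), (0.88, 271.6, 205.3), (0.66, 239.8, 235.1)]
top long_front_edge [(0.69, 320.1, 224.0)]
top long_back_edge [(0.74, 321.3, 195.2)]
top short_left_edge [(0.76, 302.4, 202.9)]
top short_right_edge [(0.82, 333.0, 212.4), (0.45, 323.3, 220.9)]
top squat_tin [(0.71, 365.7, 231.4)]
```

View pics/topz.png

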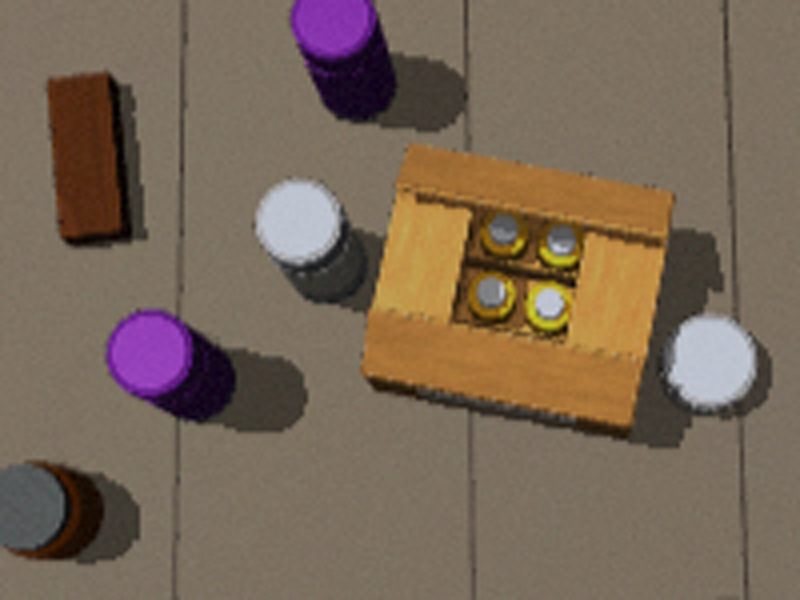

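View pics/scenez.png

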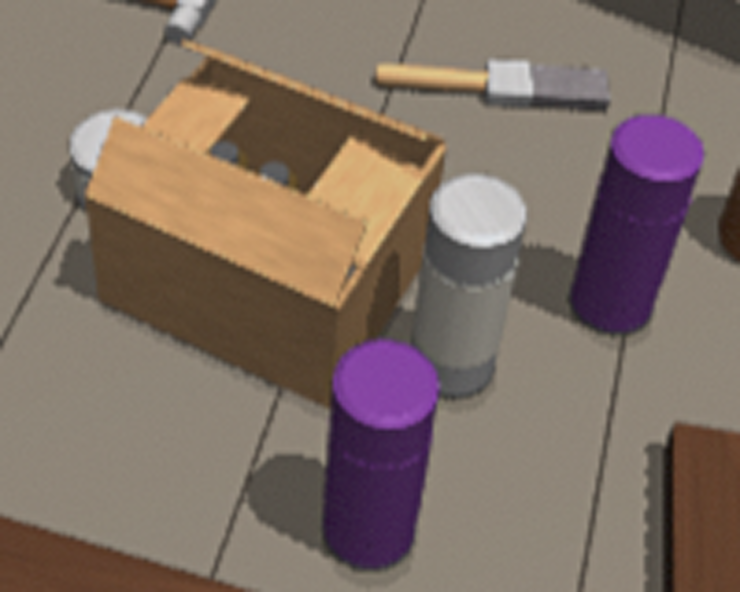

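The crop confirms it. The steel tin with the pale paper band, at top zoom (299,222) and scene zoom (478,210), is the tall_tin, and the two purple ones are look-alikes. Next I'll fit the poses.

```bash
cat > h.py <<'E'
import numpy as np, cv2
from scipy.optimize import least_squares
from station import manip, imaging, nets
CI={c:imaging.camera_info(c) for c in ["scene","top"]}
def proj(c,X):
    k=CI[c]; p=k["R"]@np.array(X)+k["t"]; return np.array([k["fx"]*p[0]/p[2]+k["cx"],k["fy"]*p[1]/p[2]+k["cy"]])
def ray(c,uv,z):
    k=CI[c]; d=k["R"].T@np.array([(uv[0]-k["cx"])/k["fx"],(uv[1]-k["cy"])/k["fy"],1]); o=-k["R"].T@k["t"]
    return o+d*(z-o[2])/d[2]
def c2w(q,X):
    c,s=np.cos(q[2]),np.sin(q[2]); return np.array([q[0]+c*X[0]-s*X[1],q[1]+s*X[0]+c*X[1],X[2]])
E
python3 - <<'E'
from h import *
T=lambda u,v:(u/4+190,v/4+140); S=lambda u,v:(u/3.7+260,v/3.7+160)
ob=[("top",T(408,146),(.085,.098,.12)),("top",T(673,193),(.085,-.098,.12)),("top",T(365,372),(-.085,.098,.12)),("top",T(631,427),(-.085,-.098,.12)),
("scene",S(100,300),(.085,-.1,0)),("scene",S(333,404),(.085,.1,0)),("scene",S(90,197),(.085,-.1,.12)),("scene",S(338,302),(.085,.1,.12)),("scene",S(443,147),(-.085,.1,.12))]
f=lambda q:np.concatenate([proj(c,c2w(q,X))-uv for c,uv,X in ob])
r=least_squares(f,[.5,0,0],loss="soft_l1"); print("carton",r.x,r.fun.reshape(-1,2).round(1).tolist())
q=r.x
for n,t,s,z in [("tall",T(299,222),S(478,212),.175),("purpN",T(334,22),S(385,388),.175),("purpF",T(150,353),S(656,150),.175),("squat",T(711,362),None,.058),("jar",T(22,505),None,.1)]:
    a=ray("top",t,z); b=ray("scene",s,z) if s else None; print(n,a.round(4),b)
a=[]
# flap angles
for n,hx,uvs in [("lb",1,[("top",T(416,197)),("top",T(668,242)),("scene",S(115,118)),("scene",S(362,225))]),("lf",-1,[("top",T(385,310)),("top",T(645,358)),("scene",S(185,42)),("scene",S(443,140))])]:
    def g(t):
        o=[]
        for i,(c,uv) in enumerate(uvs):
            y=(.098,-.098)[i%2] if c=="top" else (-.098,.098)[i%2]
            o.append(proj(c,c2w(q,(hx*(.085-.06*np.cos(t[0])),y,.12+.06*np.sin(t[0]))))-uv)
        return np.concatenate(o)
    rr=least_squares(g,[.7],loss="soft_l1"); print(n,rr.x,rr.fun.reshape(-1,2).round(1).tolist())
E
```

```text
carton [ 0.54297992  0.02003882 -0.19956236] [[-0.0, 0.2], [-0.4, -0.0], [-0.6, 0.2], [0.1, -1.3], [-0.5, -0.6], [-0.3, 0.6], [-1.6, -1.2], [0.4, 0.4], [0.6, -1.9]]
tall [0.5793 0.1718 0.175 ] [0.58994836 0.17485348 0.175     ]
purpN [0.7245 0.1473 0.175 ] [0.73842074 0.15089764 0.175     ]
purpF [0.4888 0.275  0.175 ] [0.49992938 0.27662787 0.175     ]
squat [ 0.4901 -0.123   0.058 ] None
jar [0.3898 0.3824 0.1   ] None
lb [0.72494749] [[-6.1, -0.8], [-1.0, -0.0], [0.6, -1.2], [2.3, -2.2]]
lf [0.79042315] [[-4.2, -0.9], [-0.2, -0.4], [-1.7, -0.2], [-5.2, -1.5]]
```

```bash
cat >> h.py <<'E'
from scipy.spatial.transform import Rotation as Ro
Q=np.array([.543,.020,-.1996])
def Rgoal(yaw_y): # tool z down, tool y at world angle yaw_y
    y=np.array([np.cos(yaw_y),np.sin(yaw_y),0]); z=np.array([0,0,-1.]); return np.stack([np.cross(y,z),y,z],1)
def plan(pts,frame="c",yaw=Q[2]):
    s=manip.state(); o=s["orientation"]; R=Ro.from_quat([o[1],o[2],o[3],o[0]]); p=np.array(s["position"])
    d=R.inv()*Ro.from_matrix(Rgoal(yaw)); print("t",round(s["time"],2),"pos",p.round(4),"carton-frame",w2c(p).round(4),"F",np.round(s["wrist_force"],1),"gap",round(s["finger_gap"],3))
    for X in pts:
        W=c2w(Q,X) if frame=="c" else np.array(X)
        print("  shift",(R.inv().apply(W-p)).round(4).tolist(),"turn",np.rad2deg(d.as_rotvec()).round(1).tolist())
def w2c(p):
    c,s=np.cos(Q[2]),np.sin(Q[2]); d=np.array(p)-[Q[0],Q[1],0]; return np.array([c*d[0]+s*d[1],-s*d[0]+c*d[1],p[2]])
E
python3 - <<'E'
from h import *
T=lambda u,v:(u/4+190,v/4+140)
print("offcut",ray("top",T(50,80),.035),ray("top",T(125,235),.035))
plan([(.35,.44,.27),(.584,.173,.27),(.584,.173,.135)],"w")
E
```

```text
offcut [0.72731994 0.38858174 0.035     ] [0.60105402 0.32643235 0.035     ]
t 0.8 pos [0.2037 0.6173 0.2055] carton-frame [-0.451   0.5181  0.2055] F [ 0.3 -0.6 -0.3] gap 0.998
  shift [-0.1945, -0.1225, -0.0645] turn [-0.0, -0.0, 83.2]
  shift [-0.5004, -0.3027, -0.0645] turn [-0.0, -0.0, 83.2]
  shift [-0.5004, -0.3027, 0.0705] turn [-0.0, -0.0, 83.2]
```

Request:
carry_out([
  [[-0.04,-0.025,-0.03],[0,0,8],1],
  [[-0.09,-0.055,-0.06],[0,0,18],1],
  [[-0.14,-0.085,-0.065],[0,0,28],1],
  [[-0.19,-0.115,-0.065],[0,0,38],1],
  [[-0.24,-0.145,-0.065],[0,0,48],1],
])

```text
time: 1.42
position: [0.3873, 0.403, 0.271]
orientation: [-0.0, 0.549, 0.836, 0.001]
wrist_force: [0.7, 0.8, -0.2]
finger_gap: 1.001
```

```bash
python3 - <<'E'
from h import *
plan([(.584,.173,.27),(.584,.173,.135)],"w")
E
```

```text
t 1.43 pos [0.3873 0.403  0.271 ] carton-frame [-0.2286  0.3445  0.271 ] F [ 0.7  0.8 -0.2] gap 1.001
  shift [-0.2892, 0.0891, 0.0009] turn [0.0, -0.1, 34.9]
  shift [-0.2893, 0.089, 0.1359] turn [0.0, -0.1, 34.9]
```

Request:
carry_out([
  [[-0.055,0.017,0],[0,0,9],1],
  [[-0.115,0.035,0],[0,0,18],1],
  [[-0.173,0.053,0],[0,0,27],1],
  [[-0.232,0.071,0],[0,0,35],1],
  [[-0.289,0.089,0],[0,0,35],1],
])

```text
time: 2.05
position: [0.5849, 0.1718, 0.2711]
orientation: [-0.0, 0.775, 0.632, 0.001]
wrist_force: [0.1, 1.1, 0.2]
finger_gap: 1.002
```

```bash
python3 - <<'E'
from h import *
im=imaging.read_camera("wrist"); k=imaging.camera_info("wrist"); cv2.imwrite("pics/w1.png",im[:,:,::-1]); print(k)
print([(round(x["p"],2),round(x["at"][1]*640,1),round(x["at"][0]*400,1)) for x in nets.tip_of("tall_tin","wrist")])
plan([(.584,.173,.27),(.584,.173,.135)],"w")
def pw(X):
    c=k["R"]@np.array(X)+k["t"]; r=np.hypot(c[0],c[1]); th=np.arctan2(r,c[2]); return np.round([k["fx"]*th*c[0]/r+k["cx"],k["fy"]*th*c[1]/r+k["cy"]],1)
for X in [(.579,.172,.175),(.590,.175,.175)]:
    print(pw(X),[pw((X[0]+.031*np.cos(a),X[1]+.031*np.sin(a),.175)).tolist() for a in np.arange(4)*np.pi/2])
E
```

```text
{'fx': 309.70691628693146, 'fy': 309.70691628693146, 'cx': 313.343542683346, 'cy': 202.15051867762415, 'R': array([[ 0.97740849, -0.21119876,  0.00822979],
       [-0.20725689, -0.95007753,  0.23323224],
       [-0.04143942, -0.22966885, -0.97238624]]), 't': array([-0.54512227,  0.23583354,  0.51486858])}
[(0.96, 413.1, 173.9), (0.73, 236.9, 119.1), (0.57, 311.7, 174.9)]
t 2.15 pos [0.588  0.1645 0.2713] carton-frame [0.0154 0.1505 0.2713] F [-0.5 -1.4 -0.3] gap 1.0
  shift [0.0075, -0.0057, 0.0012] turn [0.3, 0.2, -0.8]
  shift [0.0079, -0.0064, 0.1362] turn [0.3, 0.2, -0.8]
[297.8 194.7] [[331.2, 187.6], [290.2, 161.5], [265.1, 201.8], [305.3, 226.5]]
[309. 189.] [[342.5, 181.9], [301.5, 155.6], [275.8, 196.2], [316.1, 221.1]]
```

View pics/w1.png

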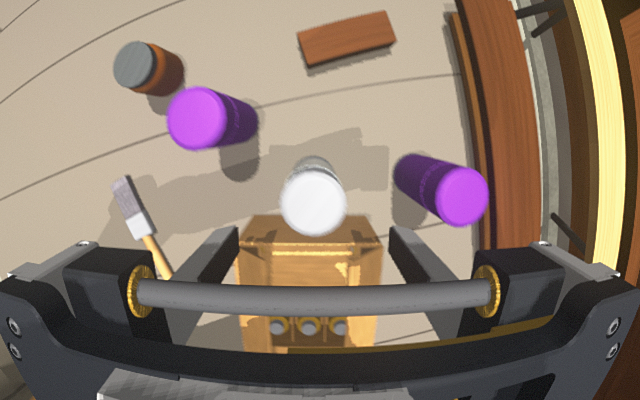

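The wrist view shows the steel tin top at about (313,202), between the two purple tins at (197,118) and (460,195). The arm was still settling, so I'll measure again.

```bash
cat >> h.py <<'E'
def wray(k,uv,z):
    d=np.array([uv[0]-k["cx"],uv[1]-k["cy"]]); r=np.hypot(*d); th=r/k["fx"]
    v=np.array([np.sin(th)*d[0]/r,np.sin(th)*d[1]/r,np.cos(th)]); v=k["R"].T@v; o=-k["R"].T@k["t"]
    return o+v*(z-o[2])/v[2]
E
python3 - <<'E'
from h import *
k=imaging.camera_info("wrist"); im=imaging.read_camera("wrist"); cv2.imwrite("pics/w2.png",im[130:250,240:400,::-1])
hsv=cv2.cvtColor(im,cv2.COLOR_RGB2HSV); m=((hsv[...,1]<25)&(hsv[...,2]>190)).astype(np.uint8); m[:120]=0;m[260:]=0;m[:,:240]=0;m[:,400:]=0
n,l,st,ce=cv2.connectedComponentsWithStats(m); i=1+st[1:,4].argmax(); print(st[i],ce[i])
C,_=cv2.findContours((l==i).astype(np.uint8),0,1); C=max(C,key=len).reshape(-1,2)
P=np.array([wray(k,c,.175)[:2] for c in C]); 
r=least_squares(lambda q:np.hypot(P[:,0]-q[0],P[:,1]-q[1])-q[2],[.58,.17,.03],loss="soft_l1",f_scale=.001); print(r.x)
plan([(r.x[0],r.x[1],.27),(r.x[0],r.x[1],.135)],"w")
E
```

```text
[ 272  162   67   64 3353] [305.29853862 193.65463764]
[0.58300319 0.1741582  0.02967358]
t 2.2 pos [0.5857 0.1687 0.2709] carton-frame [0.0124 0.1542 0.2709] F [-1.1  1.2 -0.7] gap 1.001
  shift [0.0047, -0.0038, 0.0009] turn [0.1, 0.0, -0.6]
  shift [0.0048, -0.004, 0.1359] turn [0.1, 0.0, -0.6]
```

Request:
carry_out([
  [[0.005,-0.004,0.03],[0,0,0],1],
  [[0.005,-0.004,0.075],[0,0,0],1],
  [[0.005,-0.004,0.115],[0,0,0],1],
  [[0.005,-0.004,0.14],[0,0,0],1],
  [[0.005,-0.004,0.14],[0,0,0],1],
])

```text
time: 2.82
position: [0.5808, 0.1757, 0.1292]
orientation: [-0.0, 0.776, 0.63, -0.001]
wrist_force: [-0.6, -0.2, 0.6]
finger_gap: 1.002
```

```bash
python3 - <<'E'
from h import *
plan([(.583,.174,.13)],"w")
E
```

```text
t 2.83 pos [0.5808 0.1757 0.1292] carton-frame [0.0062 0.1601 0.1292] F [-0.6 -0.2  0.6] gap 1.002
  shift [-0.0012, 0.0025, -0.0008] turn [-0.1, 0.1, -0.4]
```

Request:
carry_out([
  [[-0.001,0.002,0],[0,0,0],0.7],
  [[-0.001,0.002,0],[0,0,0],0.6],
  [[-0.001,0.002,0],[0,0,0],0.5],
  [[-0.001,0.002,0],[0,0,0],0.3],
  [[-0.001,0.002,0],[0,0,0],0.3],
])

```text
time: 3.45
position: [0.5832, 0.1744, 0.1299]
orientation: [-0.0, 0.776, 0.63, -0.001]
wrist_force: [0.7, -1.0, 3.9]
finger_gap: 0.658
```

```bash
python3 - <<'E'
from h import *
plan([(.583,.174,.15),(.61,.245,.15),(.61,.245,.13)],"w")
E
```

```text
t 3.45 pos [0.5832 0.1744 0.1299] carton-frame [0.0088 0.1593 0.1299] F [ 0.7 -1.   3.9] gap 0.658
  shift [-0.0005, -0.0001, -0.0201] turn [-0.1, 0.1, -0.4]
  shift [0.0746, 0.0117, -0.0202] turn [-0.1, 0.1, -0.4]
  shift [0.0746, 0.0117, -0.0002] turn [-0.1, 0.1, -0.4]
```

Request:
carry_out([
  [[0,0,-0.01],[0,0,0],0.3],
  [[0,0,-0.02],[0,0,0],0.3],
  [[0.025,0.006,-0.02],[0,0,0],0.3],
  [[0.055,0.016,-0.02],[0,0,0],0.3],
  [[0.082,0.025,-0.02],[0,0,0],0.3],
])

```text
time: 4.08
position: [0.6246, 0.2506, 0.15]
orientation: [-0.0, 0.776, 0.63, -0.001]
wrist_force: [-0.2, 0.5, -4.2]
finger_gap: 0.658
```

Request:
carry_out([
  [[0,0,0],[0,0,0],0.3],
  [[0,0,0.006],[0,0,0],0.3],
  [[0,0,0.012],[0,0,0],0.3],
  [[0,0,0.017],[0,0,0],0.3],
  [[0,0,0.019],[0,0,0],0.3],
])

```text
time: 4.7
position: [0.6242, 0.2501, 0.1304]
orientation: [-0.0, 0.777, 0.63, -0.001]
wrist_force: [0.0, 1.2, -4.7]
finger_gap: 0.658
```

```bash
python3 - <<'E'
from h import *
plan([(.625,.25,.13)],"w")
for c in ["scene"]:
    im=imaging.read_camera(c); cv2.imwrite(f"pics/{c}1.png",im[:,:,::-1])
E
```

```text
t 4.7 pos [0.6242 0.2501 0.1304] carton-frame [0.034  0.2416 0.1304] F [ 0.   1.2 -4.7] gap 0.658
  shift [0.0001, 0.0008, 0.0004] turn [-0.1, 0.1, -0.5]
```

View pics/scene1.png

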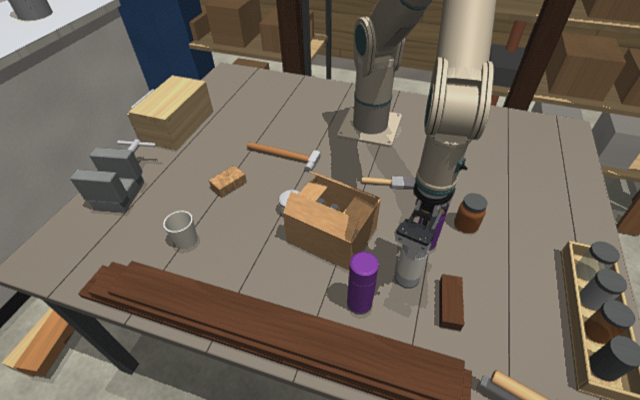

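The tin now hangs upright just above its new spot at about (410,265), clear of everything. I'll lower it the last millimetre and release.

Request:
carry_out([
  [[0,0,0.001],[0,0,0],0.3],
  [[0,0,0.001],[0,0,0],0.3],
  [[0,0,0.001],[0,0,0],0.75],
  [[0,0,0.001],[0,0,0],1],
  [[0,0,0.001],[0,0,0],1],
])

```text
time: 5.38
position: [0.6246, 0.2503, 0.1297]
orientation: [-0.0, 0.777, 0.63, -0.001]
wrist_force: [-0.6, 0.1, 0.2]
finger_gap: 0.925
```

```bash
python3 - <<'E'
from h import *
plan([(.034,.2416,.27),(0,0,.27),(0,0,.14)])
E
```

```text
t 5.38 pos [0.6246 0.2503 0.1297] carton-frame [0.0343 0.2419 0.1297] F [-0.6  0.1  0.2] gap 0.925
  shift [-0.0005, -0.0005, -0.1402] turn [-0.1, 0.1, -0.4]
  shift [-0.2423, -0.0326, -0.1399] turn [-0.1, 0.1, -0.4]
  shift [-0.2422, -0.0324, -0.0099] turn [-0.1, 0.1, -0.4]
```

Request:
carry_out([
  [[0,0,-0.03],[0,0,0],1],
  [[0,0,-0.085],[0,0,0],1],
  [[0,0,-0.12],[0,0,0],1],
  [[-0.05,-0.007,-0.12],[0,0,0],0.5],
  [[-0.105,-0.014,-0.12],[0,0,0],0],
])

```text
time: 6.0
position: [0.5895, 0.1501, 0.2504]
orientation: [0.0, 0.776, 0.631, -0.0]
wrist_force: [0.5, -0.3, -0.7]
finger_gap: 0.826
```

```bash
python3 - <<'E'
from h import *
plan([(0,0,.25),(0,0,.14),(.06,0,.14)])
im=imaging.read_camera("top"); cv2.imwrite("pics/top1.png",im[:,:,::-1])
E
```

```text
t 6.0 pos [0.5895 0.1501 0.2504] carton-frame [0.0198 0.1367 0.2504] F [ 0.5 -0.3 -0.7] gap 0.826
  shift [-0.1368, -0.019, 0.0005] turn [0.0, 0.0, -0.3]
  shift [-0.1368, -0.019, 0.1105] turn [0.0, 0.0, -0.3]
  shift [-0.1364, 0.041, 0.1105] turn [0.0, 0.0, -0.3]
```

View pics/top1.png

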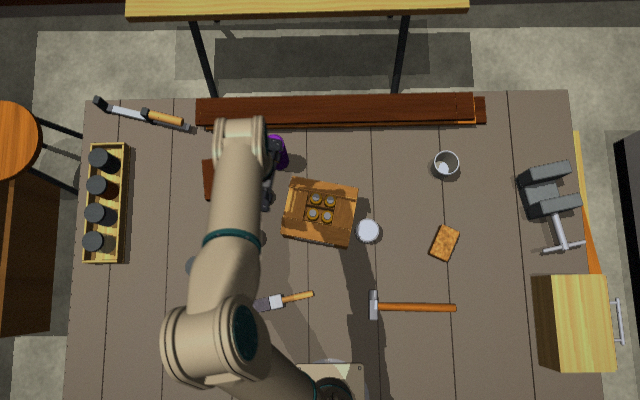

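The arm is clear of the tin and the carton is unmoved at (320,213). Next I'll go over the opening with the fingers shut.

Request:
carry_out([
  [[-0.05,-0.007,0],[0,0,0],0],
  [[-0.1,-0.014,0],[0,0,0],0],
  [[-0.137,-0.019,0],[0,0,0],0],
  [[-0.137,-0.019,0.04],[0,0,0],0],
  [[-0.137,-0.019,0.07],[0,0,0],0],
])

```text
time: 6.68
position: [0.5385, 0.0086, 0.1815]
orientation: [0.002, 0.78, 0.626, -0.003]
wrist_force: [0.4, 0.3, 0.6]
finger_gap: 0.251
```

```bash
python3 - <<'E'
from h import *
plan([(0,0,.14),(.06,0,.14),(.135,0,.14)])
im=imaging.read_camera("wrist"); cv2.imwrite("pics/w3.png",im[:,:,::-1])
E
```

```text
t 6.67 pos [0.5385 0.0086 0.1815] carton-frame [-0.0022 -0.012   0.1815] F [0.4 0.3 0.6] gap 0.251
  shift [0.0123, 0.002, 0.0414] turn [-0.1, 0.4, -1.0]
  shift [0.0134, 0.062, 0.0413] turn [-0.1, 0.4, -1.0]
  shift [0.0148, 0.137, 0.0412] turn [-0.1, 0.4, -1.0]
```

View pics/w3.png

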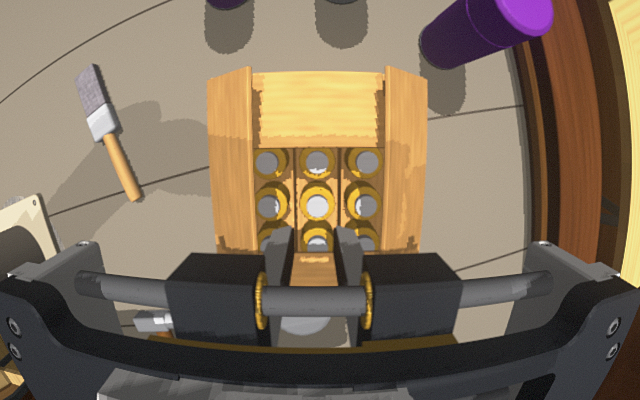

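The fingers are centred over the opening between the long flaps, at about (320,260). Now I'll sweep the back flap.

Request:
carry_out([
  [[0.01,0.002,0.02],[0,0,0],0],
  [[0.012,0.002,0.04],[0,0,0],0],
  [[0.012,0.02,0.04],[0,0,0],0],
  [[0.012,0.04,0.04],[0,0,0],0],
  [[0.012,0.06,0.04],[0,0,0],0],
])

```text
time: 7.35
position: [0.5971, 0.0079, 0.1381]
orientation: [-0.001, 0.779, 0.627, -0.006]
wrist_force: [-0.9, 0.7, 0.6]
finger_gap: 0.002
```

```bash
python3 - <<'E'
from h import *
plan([(.13,0,.14),(.14,0,.115)])
E
```

```text
t 7.35 pos [0.5971 0.0079 0.1381] carton-frame [ 0.0554 -0.0011  0.1381] F [-0.9  0.7  0.6] gap 0.002
  shift [0.0024, 0.0745, -0.0025] turn [-0.5, 0.5, -1.0]
  shift [0.0028, 0.0847, 0.0224] turn [-0.5, 0.5, -1.0]
```

Request:
carry_out([
  [[0.002,0.025,-0.003],[0,0,0],0],
  [[0.002,0.05,-0.004],[0,0,0],0],
  [[0.002,0.075,-0.004],[0,0,0],0],
  [[0.002,0.082,0.01],[0,0,0],0],
  [[0.002,0.083,0.022],[0,0,0],0],
])

```text
time: 7.98
position: [0.678, -0.008, 0.1144]
orientation: [-0.001, 0.779, 0.627, -0.006]
wrist_force: [-1.0, -0.1, -0.1]
finger_gap: 0.005
```

```bash
python3 - <<'E'
from h import *
plan([(.135,0,.112),(.11,0,.16),(0,0,.16),(-.12,0,.14),(-.135,0,.112)])
im=imaging.read_camera("scene")[120:320,200:460]; cv2.imwrite("pics/s2.png",cv2.resize(im[:,:,::-1],None,fx=3,fy=3))
E
```

```text
t 7.97 pos [ 0.678  -0.008   0.1144] carton-frame [ 0.1379 -0.0007  0.1144] F [-1.  -0.1 -0.1] gap 0.005
  shift [0.0007, -0.0029, 0.0024] turn [-0.5, 0.5, -1.0]
  shift [-0.0002, -0.0283, -0.0454] turn [-0.5, 0.5, -1.0]
  shift [-0.002, -0.1383, -0.0444] turn [-0.5, 0.5, -1.0]
  shift [-0.0039, -0.2581, -0.0233] turn [-0.5, 0.5, -1.0]
  shift [-0.0039, -0.2729, 0.0049] turn [-0.5, 0.5, -1.0]
```

View pics/s2.png

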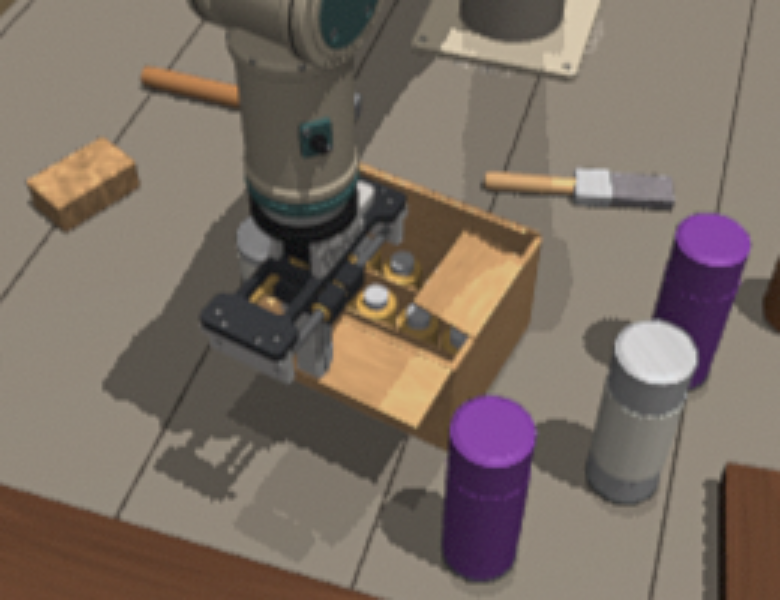

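The back flap is folded out flat at about (340,370) in the crop, and the tin stands upright at (645,410). The front flap is next.

Request:
carry_out([
  [[0,-0.01,-0.03],[0,0,0],0],
  [[0,-0.045,-0.045],[0,0,0],0],
  [[-0.001,-0.1,-0.045],[0,0,0],0],
  [[-0.002,-0.138,-0.04],[0,0,0],0],
  [[-0.002,-0.16,-0.025],[0,0,0],0],
])

```text
time: 8.65
position: [0.5172, 0.0257, 0.1398]
orientation: [-0.003, 0.779, 0.627, -0.008]
wrist_force: [0.4, 0.0, -0.4]
finger_gap: 0.003
```

```bash
python3 - <<'E'
from h import *
plan([(-.05,0,.14),(-.12,0,.14),(-.138,0,.113)])
E
```

```text
t 8.65 pos [0.5172 0.0257 0.1398] carton-frame [-0.0264  0.0005  0.1398] F [ 0.4  0.  -0.4] gap 0.003
  shift [-0.0009, -0.0236, 0.0001] turn [-0.8, 0.5, -0.9]
  shift [-0.002, -0.0935, 0.0011] turn [-0.8, 0.5, -0.9]
  shift [-0.002, -0.1112, 0.0283] turn [-0.8, 0.5, -0.9]
```

Request:
carry_out([
  [[-0.001,-0.025,0],[0,0,0],0],
  [[-0.001,-0.05,0],[0,0,0],0],
  [[-0.002,-0.075,0],[0,0,0],0],
  [[-0.002,-0.098,0.003],[0,0,0],0],
  [[-0.002,-0.106,0.014],[0,0,0],0],
])

```text
time: 9.28
position: [0.411, 0.0469, 0.1275]
orientation: [-0.003, 0.779, 0.627, -0.008]
wrist_force: [0.4, 0.2, 1.1]
finger_gap: 0.002
```

```bash
python3 - <<'E'
from h import *
plan([(-.135,0,.113),(-.11,0,.16),(0,0,.16)])
E
```

```text
t 9.28 pos [0.411  0.0469 0.1275] carton-frame [-0.1348  0.0002  0.1275] F [0.4 0.2 1.1] gap 0.002
  shift [-0.0001, -0.0, 0.0145] turn [-0.8, 0.5, -0.9]
  shift [-0.0001, 0.0243, -0.0329] turn [-0.8, 0.5, -0.9]
  shift [0.0015, 0.1343, -0.0344] turn [-0.8, 0.5, -0.9]
```

Request:
carry_out([
  [[0,0,0.008],[0,0,0],0],
  [[0,0,0.0145],[0,0,0],0],
  [[0,0,0.0145],[0,0,0],0],
  [[0,0.005,-0.02],[0,0,0],0],
  [[0,0.04,-0.04],[0,0,0],0],
])

```text
time: 9.9
position: [0.4499, 0.0388, 0.168]
orientation: [-0.004, 0.779, 0.627, -0.008]
wrist_force: [0.7, 0.4, 0.2]
finger_gap: 0.005
```

```bash
python3 - <<'E'
from h import *
plan([(0,0,.17),(0,0,.104),(0,.055,.104)])
im=imaging.read_camera("scene")[120:320,200:460]; cv2.imwrite("pics/s3.png",cv2.resize(im[:,:,::-1],None,fx=3,fy=3))
E
```

```text
t 9.9 pos [0.4499 0.0388 0.168 ] carton-frame [-9.50e-02 -1.00e-04  1.68e-01] F [0.7 0.4 0.2] gap 0.005
  shift [0.0014, 0.095, -0.0035] turn [-0.9, 0.4, -0.8]
  shift [0.002, 0.096, 0.0625] turn [-0.9, 0.4, -0.8]
  shift [0.0569, 0.0952, 0.0621] turn [-0.9, 0.4, -0.8]
```

View pics/s3.png

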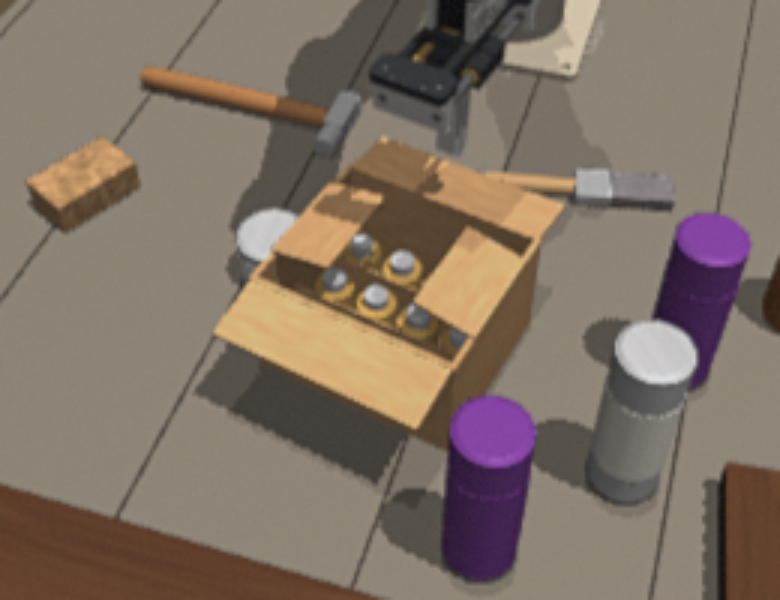

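Both long flaps lie folded out, the back one at about (330,370) and the front at (470,190). A vertical finger would jam on the edge of a nearly flat short flap. So I'll tilt the tool about 35° and hook under the edge.

Request:
carry_out([
  [[0.005,0.03,0],[0,9,0],0],
  [[0.01,0.065,0.005],[0,18,0],0],
  [[0.015,0.095,0.01],[0,27,0],0],
  [[0.02,0.095,0.016],[0,36,0],0],
  [[0.02,0.095,0.016],[0,36,0],0],
])

```text
time: 10.58
position: [0.5548, 0.031, 0.1516]
orientation: [-0.193, 0.746, 0.592, 0.236]
wrist_force: [-0.4, 0.3, 0.2]
finger_gap: 0.002
```

```bash
python3 - <<'E'
from h import *
plan([(0,.02,.11),(0,.045,.115),(0,.065,.13),(0,.085,.155)])
for c in ["scene","wrist"]:
  im=imaging.read_camera(c); im=im[120:320,200:460] if c=="scene" else im
  cv2.imwrite(f"pics/{c}4.png",im[:,:,::-1] if c=="wrist" else cv2.resize(im[:,:,::-1],None,fx=3,fy=3))
E
```

```text
t 10.57 pos [0.5548 0.031  0.1516] carton-frame [0.0094 0.0131 0.1516] F [-0.4  0.3  0.2] gap 0.002
  shift [-0.0188, -0.0092, 0.0378] turn [0.0, -35.5, -1.6]
  shift [0.0044, -0.0099, 0.0482] turn [0.0, -35.5, -1.6]
  shift [0.0294, -0.0106, 0.0476] turn [0.0, -35.5, -1.6]
  shift [0.0602, -0.0113, 0.0389] turn [0.0, -35.5, -1.6]
```

View pics/scene4.png

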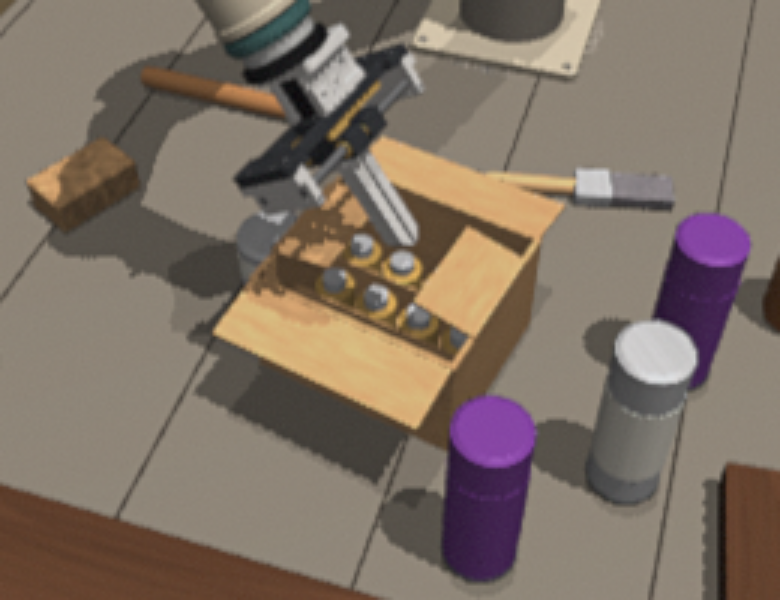

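View pics/wrist4.png

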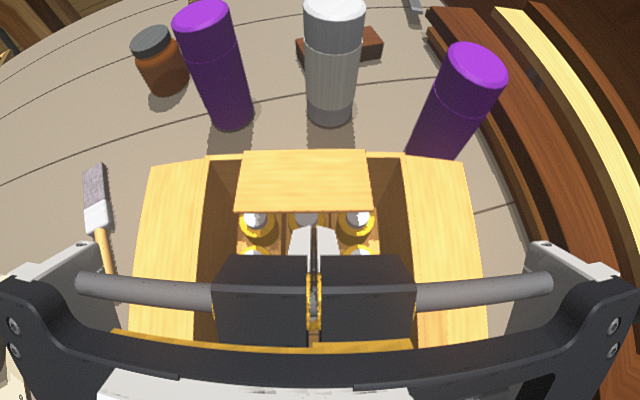

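Tip at crop (405,240), aimed to go under the left flap edge. Hooking it now.

Request:
carry_out([
  [[-0.008,-0.006,0.018],[0,0,0],0],
  [[-0.017,-0.009,0.034],[0,0,0],0],
  [[0.004,-0.01,0.046],[0,0,0],0],
  [[0.029,-0.01,0.046],[0,0,0],0],
  [[0.06,-0.011,0.038],[0,0,0],0],
])

```text
time: 11.3
position: [0.5596, 0.1125, 0.1598]
orientation: [-0.193, 0.741, 0.598, 0.236]
wrist_force: [0.9, 0.2, -0.7]
finger_gap: 0.004
```

```bash
python3 - <<'E'
from h import *
plan([(0,.1,.16),(0,.12,.155),(0,.14,.14),(0,.148,.118)])
im=imaging.read_camera("scene"); im=im[120:320,200:460]
cv2.imwrite(f"pics/s5.png",cv2.resize(im[:,:,::-1],None,fx=3,fy=3))
E
```

```text
t 11.3 pos [0.5596 0.1125 0.1598] carton-frame [-0.0021  0.0939  0.1598] F [ 0.9  0.2 -0.7] gap 0.004
  shift [0.0051, 0.002, 0.0033] turn [0.0, -35.5, -0.7]
  shift [0.0185, 0.0018, 0.019] turn [0.0, -35.5, -0.7]
  shift [0.026, 0.0016, 0.0429] turn [0.0, -35.5, -0.7]
  shift [0.0197, 0.0016, 0.0654] turn [0.0, -35.5, -0.7]
```

View pics/s5.png

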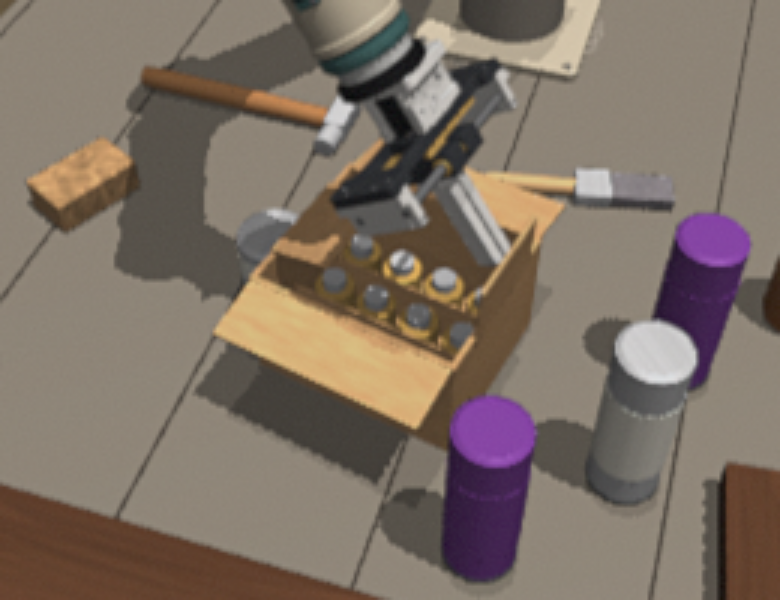

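The left flap stands upright at about (515,250). Next I'll fold it over and down.

Request:
carry_out([
  [[0.014,0.001,0.012],[0,0,0],0],
  [[0.024,0.001,0.03],[0,0,0],0],
  [[0.026,0.001,0.045],[0,0,0],0],
  [[0.021,0.001,0.06],[0,0,0],0],
  [[0.019,0.001,0.066],[0,0,0],0],
])

```text
time: 11.98
position: [0.5721, 0.1691, 0.1197]
orientation: [-0.194, 0.739, 0.6, 0.238]
wrist_force: [-0.4, -0.5, 1.0]
finger_gap: 0.003
```

```bash
python3 - <<'E'
from h import *
plan([(0,.14,.18),(0,.07,.2),(0,0,.2)])
E
```

```text
t 11.97 pos [0.5721 0.1691 0.1197] carton-frame [-0.001   0.152   0.1197] F [-0.4 -0.5  1. ] gap 0.003
  shift [0.0256, 0.001, -0.0559] turn [0.0, -35.8, -0.4]
  shift [-0.0195, 0.0015, -0.1131] turn [0.0, -35.8, -0.4]
  shift [-0.0763, 0.002, -0.154] turn [0.0, -35.8, -0.4]
```

Request:
carry_out([
  [[0.01,0.001,-0.04],[0,0,0],0],
  [[0,0.001,-0.08],[0,-8,0],0],
  [[-0.03,0.001,-0.115],[0,-18,0],0],
  [[-0.06,0.001,-0.145],[0,-28,0],0],
  [[-0.085,0.002,-0.155],[0,-38,0],0],
])

```text
time: 12.6
position: [0.5422, 0.0087, 0.1974]
orientation: [0.015, 0.778, 0.628, -0.017]
wrist_force: [0.2, 0.2, -1.5]
finger_gap: 0.005
```

```bash
python3 - <<'E'
from h import *
plan([(0,-.015,.16)])
im=imaging.read_camera("scene"); im=im[120:320,200:460]
cv2.imwrite(f"pics/s6.png",cv2.resize(im[:,:,::-1],None,fx=3,fy=3))
E
```

```text
t 12.6 pos [0.5422 0.0087 0.1974] carton-frame [ 0.0015 -0.0112  0.1974] F [ 0.2  0.2 -1.5] gap 0.005
  shift [-0.0022, -0.0015, 0.0376] turn [0.1, 2.5, -0.7]
```

View pics/s6.png

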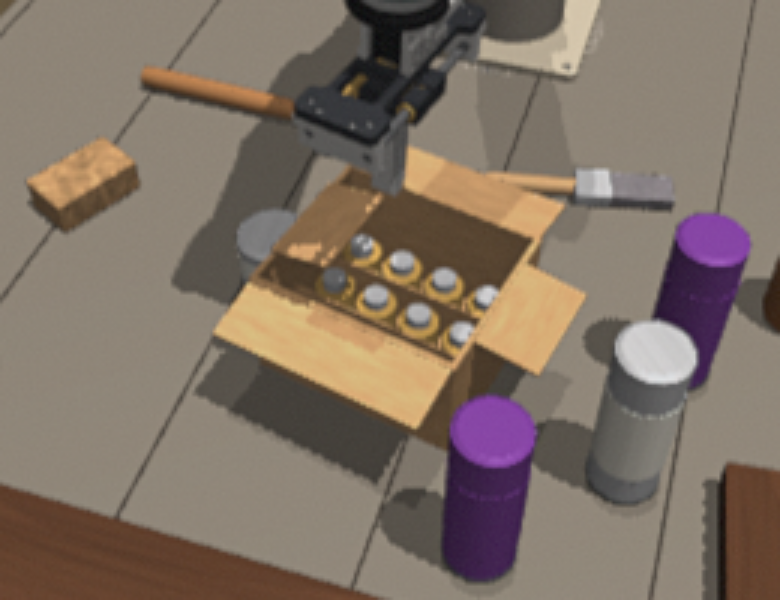

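The left flap is folded out at (530,320). For the right flap I'll tilt the other way.

Request:
carry_out([
  [[0,-0.001,0.005],[0,-8,0],0],
  [[0,-0.001,0.015],[0,-17,0],0],
  [[0,-0.001,0.025],[0,-26,0],0],
  [[0,-0.001,0.035],[0,-33,0],0],
  [[0,-0.001,0.04],[0,-33,0],0],
])

```text
time: 13.28
position: [0.5396, 0.0144, 0.1517]
orientation: [0.192, 0.736, 0.604, -0.24]
wrist_force: [0.3, -0.5, -1.0]
finger_gap: 0.003
```

```bash
python3 - <<'E'
from h import *
plan([(0,-.02,.113),(0,-.045,.117),(0,-.065,.13),(0,-.085,.155)])
im=imaging.read_camera("scene"); im=im[120:320,200:460]
cv2.imwrite(f"pics/s7.png",cv2.resize(im[:,:,::-1],None,fx=3,fy=3))
E
```

```text
t 13.28 pos [0.5396 0.0144 0.1517] carton-frame [-0.0022 -0.0061  0.1517] F [ 0.3 -0.5 -1. ] gap 0.003
  shift [0.0114, 0.0024, 0.0395] turn [-0.3, 35.8, 0.2]
  shift [-0.0112, 0.0024, 0.0509] turn [-0.3, 35.8, 0.2]
  shift [-0.035, 0.0022, 0.0521] turn [-0.3, 35.8, 0.2]
  shift [-0.0659, 0.0021, 0.0435] turn [-0.3, 35.8, 0.2]
```

View pics/s7.png

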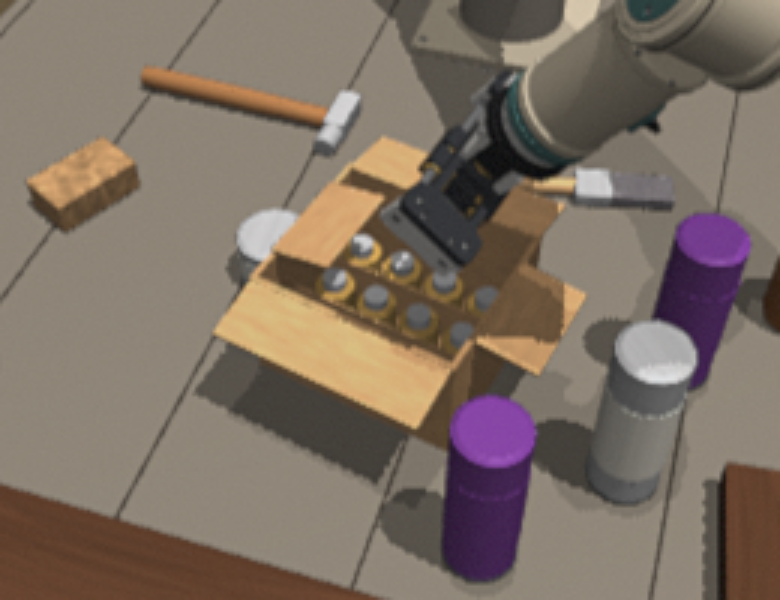

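The tool is tilted toward the right flap at (330,215), and everything else is clear. Hooking it the same way.

Request:
carry_out([
  [[0.006,0.002,0.018],[0,0,0],0],
  [[0.01,0.002,0.037],[0,0,0],0],
  [[-0.011,0.002,0.05],[0,0,0],0],
  [[-0.035,0.002,0.051],[0,0,0],0],
  [[-0.066,0.002,0.043],[0,0,0],0],
])

```text
time: 13.95
position: [0.5248, -0.0678, 0.1582]
orientation: [0.191, 0.738, 0.601, -0.239]
wrist_force: [1.0, 1.5, -1.0]
finger_gap: 0.003
```

```bash
python3 - <<'E'
from h import *
plan([(0,-.12,.155),(0,-.138,.14),(0,-.15,.118)])
im=imaging.read_camera("scene"); im=im[120:320,200:460]
cv2.imwrite(f"pics/s8.png",cv2.resize(im[:,:,::-1],None,fx=3,fy=3))
E
```

```text
t 13.95 pos [ 0.5248 -0.0678  0.1582] carton-frame [-0.0004 -0.0897  0.1582] F [ 1.   1.5 -1. ] gap 0.003
  shift [-0.0228, 0.0006, 0.0202] turn [-0.4, 35.6, -0.2]
  shift [-0.0287, 0.0007, 0.0429] turn [-0.4, 35.6, -0.2]
  shift [-0.0256, 0.0009, 0.0678] turn [-0.4, 35.6, -0.2]
```

View pics/s8.png

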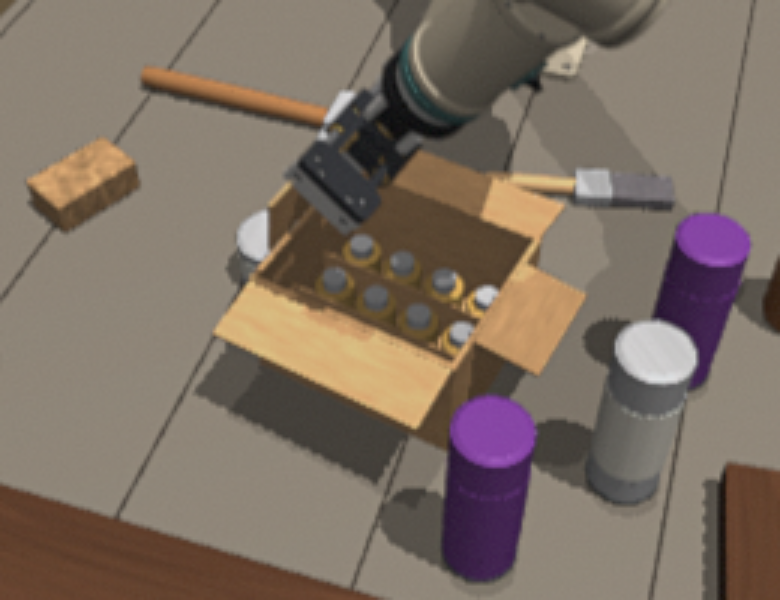

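The right flap is upright at (285,215). Folding it over.

Request:
carry_out([
  [[-0.014,0.001,0.011],[0,0,0],0],
  [[-0.026,0.001,0.03],[0,0,0],0],
  [[-0.028,0.001,0.045],[0,0,0],0],
  [[-0.026,0.001,0.06],[0,0,0],0],
  [[-0.025,0.001,0.068],[0,0,0],0],
])

```text
time: 14.62
position: [0.5128, -0.131, 0.1205]
orientation: [0.192, 0.739, 0.599, -0.239]
wrist_force: [-0.6, 0.2, 0.4]
finger_gap: 0.006
```

```bash
python3 - <<'E'
from h import *
plan([(0,-.15,.118)])
E
```

```text
t 14.62 pos [ 0.5128 -0.131   0.1205] carton-frame [ 0.0004 -0.1539  0.1205] F [-0.6  0.2  0.4] gap 0.006
  shift [0.0046, -0.0004, -0.0003] turn [-0.3, 35.8, -0.5]
```

Request:
carry_out([
  [[0,0,0],[0,0,0],0],
  [[-0.01,0,-0.04],[0,0,0],0],
  [[0,0,-0.09],[0,8,0],0],
  [[0.01,0,-0.14],[0,18,0],0],
  [[0.02,0,-0.18],[0,28,0],0],
])

```text
time: 15.25
position: [0.5396, -0.01, 0.2573]
orientation: [0.041, 0.775, 0.629, -0.05]
wrist_force: [-1.1, -0.9, -2.0]
finger_gap: 0.005
```

```bash
python3 - <<'E'
from h import *
plan([(-.05,.3,.3)])
im=imaging.read_camera("scene"); im=im[120:320,200:460]
cv2.imwrite(f"pics/s9.png",cv2.resize(im[:,:,::-1],None,fx=3,fy=3))
E
```

```text
t 15.25 pos [ 0.5396 -0.01    0.2573] carton-frame [ 0.0026 -0.0301  0.2573] F [-1.1 -0.9 -2. ] gap 0.005
  shift [0.3214, -0.055, -0.0848] turn [0.0, 7.4, -0.4]
```

View pics/s9.png

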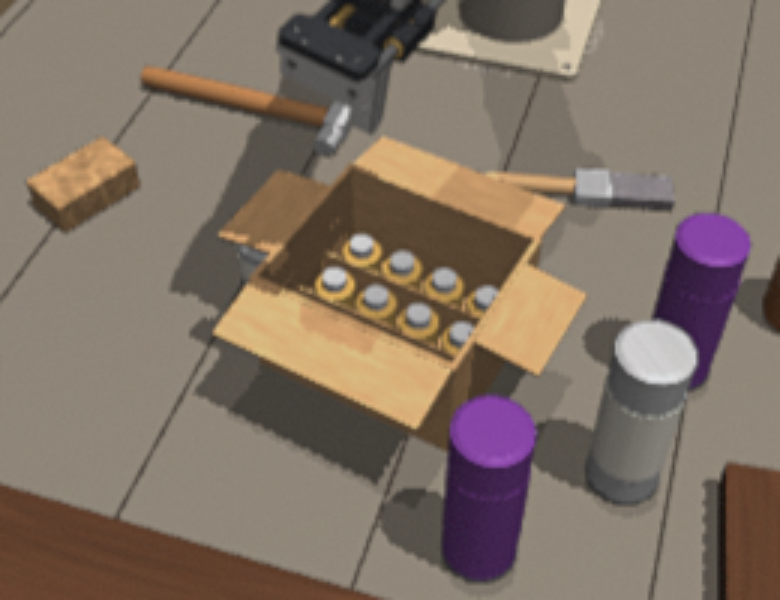

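All four flaps lie folded out. I'll clear the view and check the angles against both fixed cameras.

Request:
carry_out([
  [[0.02,0,-0.03],[0,5,0],0],
  [[0.07,-0.01,-0.06],[0,7,0],0],
  [[0.13,-0.03,-0.07],[0,7,0],0],
  [[0.19,-0.05,-0.08],[0,7,0],0],
  [[0.25,-0.06,-0.085],[0,7,0],0],
])

```text
time: 15.92
position: [0.5367, 0.2534, 0.3162]
orientation: [0.004, 0.778, 0.628, 0.003]
wrist_force: [0.8, -0.9, 0.4]
finger_gap: 0.008
```

```bash
python3 - <<'E'
from h import *
a=imaging.read_camera("top")[:,:,::-1]; cv2.imwrite("pics/top9.png",a)
cv2.imwrite("pics/top9z.png",cv2.resize(a[140:290,190:390],None,fx=4,fy=4,interpolation=cv2.INTER_CUBIC))
b=imaging.read_camera("scene")[:,:,::-1]; cv2.imwrite("pics/scene9.png",b)
cv2.imwrite("pics/s9z.png",cv2.resize(b[160:320,260:460],None,fx=3.7,fy=3.7,interpolation=cv2.INTER_CUBIC))
for n,e in dict(long_front_edge=lambda t:(-.085+.06*np.cos(t),0,.12+.06*np.sin(t)),long_back_edge=lambda t:(.085-.06*np.cos(t),0,.12+.06*np.sin(t)),short_left_edge=lambda t:(0,.1-.06*np.cos(t),.12+.06*np.sin(t)),short_right_edge=lambda t:(0,-.1+.06*np.cos(t),.12+.06*np.sin(t))).items():
  for c in ["scene","top"]:
    r=nets.tip_of(n,c); print(n,c,[(round(x["p"],2),round(x["at"][1]*640,1),round(x["at"][0]*400,1)) for x in r[:2]],{t:proj(c,c2w(Q,e(t))).round(1).tolist() for t in (2.8,3.14,3.4)})
E
```

```text
long_front_edge scene [(0.93, 355.3, 177.1), (0.45, 450.5, 305.2)] {2.8: [356.6, 167.9], 3.14: [356.7, 172.5], 3.4: [356.1, 176.9]}
long_front_edge top [(0.85, 310.2, 262.3)] {2.8: [310.2, 258.3], 3.14: [310.2, 260.0], 3.4: [310.6, 259.6]}
long_back_edge scene [(0.66, 303.5, 246.3)] {2.8: [303.8, 237.1], 3.14: [303.4, 243.2], 3.4: [304.1, 246.5]}
long_back_edge top [(0.56, 328.2, 161.2)] {2.8: [328.2, 162.2], 3.14: [328.4, 162.9], 3.4: [328.3, 164.9]}
short_left_edge scene [(0.59, 389.6, 227.6)] {2.8: [388.2, 221.9], 3.14: [388.6, 227.6], 3.4: [387.2, 231.2]}
short_left_edge top [(0.76, 264.5, 196.1)] {2.8: [265.8, 199.8], 3.14: [265.5, 200.9], 3.4: [266.9, 202.0]}
short_right_edge scene [(0.57, 281.9, 186.9), (0.53, 290.3, 210.0)] {2.8: [282.2, 179.5], 3.14: [281.8, 184.3], 3.4: [282.9, 188.5]}
short_right_edge top [(0.78, 375.5, 221.3)] {2.8: [373.6, 219.1], 3.14: [374.1, 220.3], 3.4: [372.9, 221.0]}
```

View pics/top9.png

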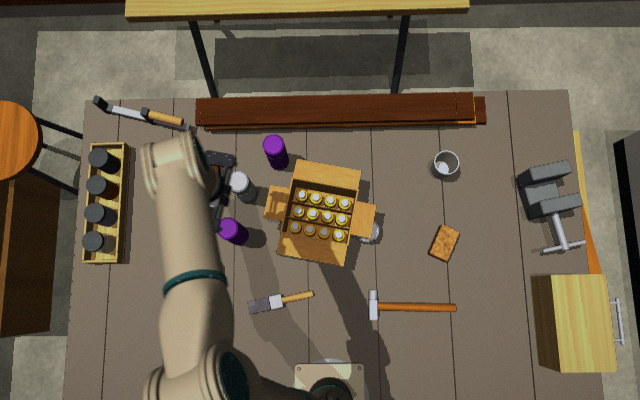

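View pics/top9z.png

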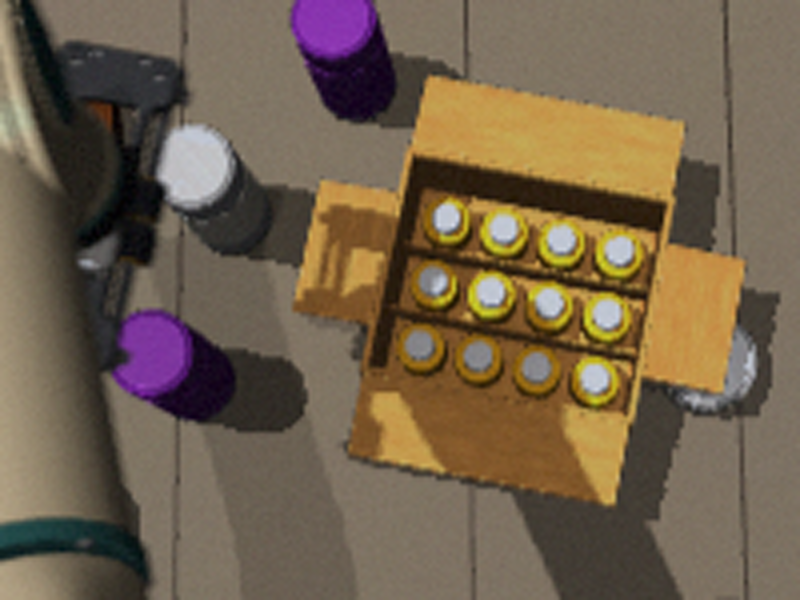

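View pics/s9z.png

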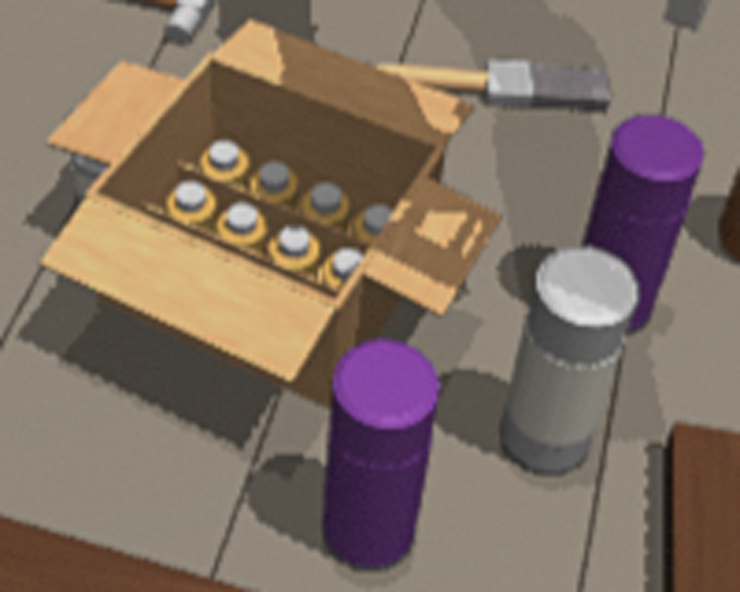

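The edge pixels match angles of about 3.14 to 3.4 rad for all four flaps. The net's scene estimate for the left flap reads 3.14, but its edge midpoint in the crop at (471,262) reads about 3.35. The tin stands upright at (245,188) in the top view, the bystanders are where they were, and the arm is clear. Handing in.

```bash
python3 - <<'E'
from station import manip
print(manip.finish_job())
E
```

```text
the job is handed in; nothing more can be done
None
```

The carton is fully open with the brass parts exposed, and I handed the job in at about 16 s of the 72 s allowed.

- **Tin:** I gripped the steel tin with the paper band and set it upright at about (0.625, 0.25) m, clear of the left flap. The two purple look-alikes stayed where they were.
- **Flaps:** I swept the two long flaps over with the shut fingers pointing straight down. For the short flaps I tilted the tool about 35° to hook under their edges.

**Last checks:**
- **Flap angles:** In the scene camera all four read level or lower. Front and back are about 3.4 rad, and right is about 3.3 rad.
- **Disagreement:** For the left flap the network gave 3.14 rad, while its edge in the enlarged picture gave about 3.35. Both count as level or below. The top camera barely shows flap angle, so the flap angles rest on the scene view alone.
- **Forces and surroundings:** Wrist-force readings after each move stayed at about 5 N or less. By eye, the carton and the bystanders I could see had not moved. In the last top view the arm hid the jar and offcut and a flap covered part of the squat tin. In the last scene crop the offcut and squat tin show only in part, and I did not re-check the jar's position.
- **Clearance:** The arm was clear of everything at hand-in.

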